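# Tip ballast balls into a funnel jar and put it on the balance

### The arm

A 6-joint arm with a two-finger parallel gripper is mounted at the origin on the work surface. World frame = base frame: x ahead of the robot, y to its left, z up, the work surface at z = 0. Lengths are in m, angles in rad, forces in N, time in s.
With the tool pointing down it reaches from about 0.375 to 0.9 m from the base axis. Payload 3.1 kg.
Tool frame: the origin (TCP) lies on the centre line of the jaws, within the pads' length; the fingertips stand 19 mm ahead of it and the grasp point (between the pads) is the TCP; z points along the fingers, y is the line along which they close (so a half turn about z gives the same grasp; the last joint's range is limited). The gripper opens to 87 mm and grips with 3 to 60 N. Pads are 19 mm wide; open, the fingers measure 117 mm over their backs; the gripper's body (75 mm by 190 mm) begins 51 mm behind the grasp point.
Start: joints at [1.125, 0.527, 1.433, -0, 1.181, -0.178], TCP at [0.165, 0.603, 0.242] pointing down, gripper open.
Joint ranges: [-3.08, 3.08], [-0.75, 2.2], [0.22, 2.44], [-1.43, 4.57], [0, 2.65], [-2.85, 2.85]. Speed limits (rad/s): [2.79, 2.79, 3.14, 3.14, 3.14, 3.14].

### API

Orientations are given as a rotation vector (axis times angle).
In Python, from workcell import r, vision, job, status gives the robot as it stands. Calls block until the motion is done:
- r.goto(position, orientation): joint-space move of the TCP to a pose.
- r.move_l(position, ori=None, v=0.15, max_force=None): straight line of the TCP; ori=None keeps the orientation; v is the mean speed in m/s. With max_force (N) it stops when the force on the tool has changed by that much, and returns True; else False.
- r.goto_joints(angles): joint-space move.
- r.set_gripper(opening): opening from 0.0 (shut) to 1.0 (fully open); the grip force is fixed at half the most; returns when the fingers have stopped.
- r.pause(seconds).
- r.solve_ik(position, orientation): joint angles nearest the present ones, or None.
- vision.snapshot(name): name is "scene" or "top" or "wrist"; returns the picture (480x640x3 uint8, red, green, blue); there is no depth.
- vision.camera_model(name): a dict with "fx", "fy", "cx", "cy" (pixels), "pose" (4x4, takes a point from camera to world coordinates). Camera axes: x right, y down, z forward; pixel columns grow to the right and rows downward; lengths in m; the calibration is good to about 2 mm. A picture is of the moment at which its call begins: read the wrist's pose just before it. camera_model takes no time and is no camera call; for the wrist camera it gives the pose at the moment of the call.
A pose or a line that the arm cannot do raises r.PlanningError and nothing moves.
- job.hand_in(): hands the job in; it is judged then, once.
Readings, each from a call of its own:
- status.read_clock(): time.
- status.read_joints(): joint angles.
- status.read_dq(): joint speeds.
- status.read_joint_torque(): joint torques, N m.
- status.read_tool_pos(): TCP position.
- status.read_ee_rot(): TCP orientation.
- status.read_force(): force on the tool from outside, world axes, zero at the start.
- status.read_torque(): the same for the moment, N m.
- status.read_finger_gap(): opening from 0.0 (shut) to 1.0 (fully open).
- status.read_gripper_force(): force on a finger pad.
Only numpy, scipy, OpenCV 4.12 (cv2) and the standard library are available. Lean on these libraries where they do the work, as an engineer would, in place of code of your own. Each camera call takes 0.05 s, during which the arm holds its last target. There are 200 camera calls.

### The job

Stand the funnel jar on the black disc under the tray's spout and let go of it. Then tip the tray by its black bar to the red 45 degree mark (never past 55), keep it there for two seconds while all five brass balls roll through the funnel into the jar, and bring the tray fully back to level. Finally stand the filled jar, upright, on the balance's round steel pan, and leave the other things alone.

Things in the scene. Friction and masses are not known exactly. Their poses are not given: they have to be found in the camera images.
- stand: Fixed stand: grey board 160 x 300 x 12 mm with two aluminium posts holding the tray's hinge. Origin on the table near the spout; x runs along the hinge, +y from spout to bar handle, z up. Board spans y -105 to 195 mm. Posts 12 x 22 mm, 172 mm high, at x +-50, y 0 to 22 mm. White dial outside the +x post: ticks each 15 degrees, thick red one at 45; a blue pointer turns with the tray.
- hinge (a point): Middle of the tray's hinge axis, at stand (0, 11, 160) mm; the axis is parallel to the stand's x.
- tray (a joint): Tilt of the steel tray, rad: 0 level (on a stop), grows as the bar end is lifted, 0.785 = red mark, end stop 1.2. Stiff hinge (0.6 N m): it stays where left and must be moved both ways by the bar, 3 to 8 N. Tray 68 x 154 mm, walls to 20 mm above the hinge; level, it spans stand y -20 to 134 mm. A 28 degree ramp up to the open lip keeps the balls in until about 28 degrees or a little less.
- tray_bar (a point): Middle of the tray's black round bar handle: 12 mm diameter, 72 mm long along the stand's x, 54 mm free between its arms. Level, it lies at stand (0, 175, 205) mm: 164 mm behind and 45 mm above the hinge axis, 25 mm above the walls. Pinch it from straight above, closing along the stand's y; it turns inside the grip as it follows its arc.
- tray_lip (a point): Middle of the tray's pouring lip, 60 mm wide inside; level, at stand (0, -20, 160) mm, 156 mm under the steel. It sinks by about 22 mm when tipped to 45 degrees.
- spot (a point): Centre of the black disc (84 mm across, flush) on the board, 25 mm in front of the lip, height 12 mm: the jar's foot must stand here, within about 20 mm. The lip overhangs the funnel, so the jar comes in sideways, low (foot at most 20 mm above the board), its blue handle turned away from the tray (to the stand's -y).
- jar: Clear plastic funnel jar, loose, about 0.2 kg: foot 58 mm diameter, straight body 50 mm high (inside 50 mm), widening to a funnel 112 mm in diameter, rim at 86 mm. Walls 4 mm, floor 5 mm. Origin at the centre of its underside, z up. A blue upright handle plate stands on the rim on its -y side.
- jar_grip (a point): Where to pinch the jar's blue handle plate from above: 72 mm from the jar's axis on its -y side, 106 mm above its foot. The plate is 12 mm thick along the jar's x (the direction to close), 34 mm long radially (53 to 87 mm from the axis), from 69 to 121 mm above the foot.
- jar_mid (a point): Point on the jar's axis 27 mm above its foot, the middle of the space where the balls come to lie; a ball is in the jar when its centre is within 40 mm of it.
- pan (a point): Centre of the top of the balance's round steel pan, 132 mm diameter, 45 mm above the table. The grey balance under it is fixed, 160 x 190 mm. The jar must end with its foot on the pan, within 32 mm of the centre.
- ball0_center (a point): Centre of a loose brass ball, 20 mm diameter, 35 g (1 of 5); starts in the tray.
- ball1_center (a point): Centre of a loose brass ball, 20 mm diameter, 35 g (2 of 5); starts in the tray.
- ball2_center (a point): Centre of a loose brass ball, 20 mm diameter, 35 g (3 of 5); starts in the tray.
- ball3_center (a point): Centre of a loose brass ball, 20 mm diameter, 35 g (4 of 5); starts in the tray.
- ball4_center (a point): Centre of a loose brass ball, 20 mm diameter, 35 g (5 of 5); starts in the tray.
- gauge: Bystander: round steel pressure gauge lying face up, 84 mm diameter, 36 mm high, with a brass stem. Leave it alone.
- fitting: Bystander: brass cross fitting, 80 mm long, 33 mm high. Leave it alone.
- bottle: Bystander: small amber bottle, 52 mm diameter, 95 mm high. Leave it alone.
Not all that is in view belongs to the job. Of the things that look like the jar, the smaller one is meant.

How it is judged:
On the way, in this order (a step that is already met when the one before it is completed fails the run):
1. the jar stands on the black disc, released, with the tray still level (horizontal distance between jar and spot below 0.022 m and z of jar in the frame of spot between -0.005 and 0.005 m and angle between jar's own z axis and vertical below 0.1 rad and value of joint tray below 0.06 rad and contact force between the fingers and jar below 0.1 N and linear speed of jar below 0.02 m/s), for 0.2 s.
2. the tray is held at the 45 degree mark (40 to 50 degrees) for a second, the jar on the disc (value of joint tray between 0.698 and 0.873 rad and horizontal distance between jar and spot below 0.022 m and z of jar in the frame of spot between -0.005 and 0.005 m and angle between jar's own z axis and vertical below 0.1 rad), for 1 s.
3. the tray is level again, and all five balls are in the jar on the disc (value of joint tray below 0.06 rad and horizontal distance between jar and spot below 0.022 m and z of jar in the frame of spot between -0.005 and 0.005 m and angle between jar's own z axis and vertical below 0.1 rad and distance between each of ball0_center, ball1_center, ball2_center, ball3_center, ball4_center and jar_mid below 0.04 m), for 0.2 s.
At the end, for the whole second after the job is handed in: The jar stands upright (within 6 degrees) and at rest on the balance pan, its foot on the pan and its axis within 34 mm of the pan's centre, all five balls inside it (each within 40 mm of jar_mid), and the tray is level within 3 degrees (value of joint tray below 0.06 rad and horizontal distance between jar and pan below 0.034 m and z of jar in the frame of pan between -0.005 and 0.005 m and angle between jar's own z axis and vertical below 0.1 rad and linear speed of jar below 0.02 m/s and distance between each of ball0_center, ball1_center, ball2_center, ball3_center, ball4_center and jar_mid below 0.04 m); the robot touches nothing.
It fails at once if the tray is tipped past 55 degrees (value of joint tray above 0.96 rad).
It fails at once if the jar is tipped over 35 degrees (angle between jar's own z axis and vertical above 0.6 rad).
It fails at once if the gauge is disturbed (distance of gauge from where it was at the start of the episode above 0.03 m).
It fails at once if the fitting is disturbed (distance of fitting from where it was at the start of the episode above 0.03 m).
It fails at once if the bottle is disturbed (distance of bottle from where it was at the start of the episode above 0.03 m).
It also fails if it takes over 72 s, if anything falls off the work surface, if the arm or the gripper's body presses on something with over 40 N, if the wrist force passes 120 N, or if a joint passes its speed limit or range.

## Working session

There is one attempt and no reset: what is moved stays moved. The work goes in short steps, each a Python script; the robot and the scene stay as the last script left them, time stands still between calls to the robot, and variables do not carry over. Pictures are saved under pics/ and viewed, at most 10 in all, crops included, and the job is handed in when it is done.

```bash
mkdir -p pics; ls; python3 - <<'E'
from workcell import r, vision, job, status
import cv2
for n in("scene","top"):
    cv2.imwrite(f"pics/{n}0.png",vision.snapshot(n)[:,:,::-1]); m=vision.camera_model(n); print(n,m)
print(status.read_clock(), status.read_ee_rot())
E
```

```text
pics
scene {'fx': 514.3659865269657, 'fy': 514.3659865269657, 'cx': 325.1762816266382, 'cy': 234.99695052550544, 'pose': array([[ 0.14972695,  0.83081561, -0.53602917,  1.14687073],
       [ 0.98871704, -0.1233323 ,  0.08501626, -0.13311206],
       [ 0.00452313, -0.5427104 , -0.83990771,  1.18676396],
       [ 0.        ,  0.        ,  0.        ,  1.        ]])}
top {'fx': 456.19864484341053, 'fy': 456.19864484341053, 'cx': 326.22458769647125, 'cy': 239.02494483602646, 'pose': array([[-1.62202076e-02, -9.94625759e-01,  1.02257055e-01,
         3.81951627e-01],
       [-9.99866629e-01,  1.63299669e-02,  2.36281447e-04,
        -1.42217547e-02],
       [-1.90486593e-03, -1.02239584e-01, -9.94757980e-01,
         1.16759228e+00],
       [ 0.00000000e+00,  0.00000000e+00,  0.00000000e+00,
         1.00000000e+00]])}
0.1 [-4.19255650e-01 -3.11291828e+00  2.94425858e-03]
```

View pics/top0.png

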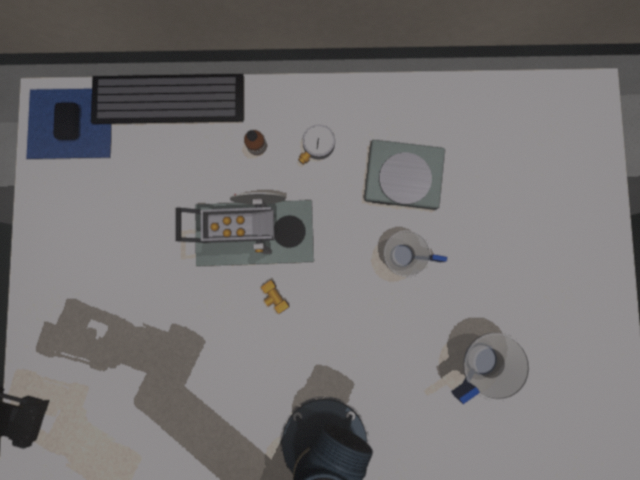

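View pics/scene0.png

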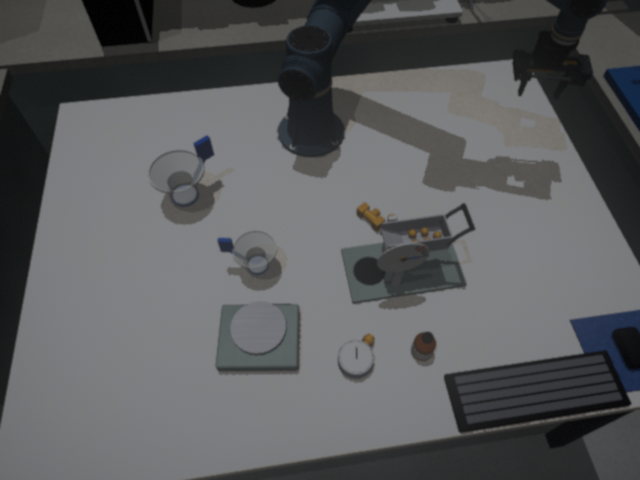

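The top view shows two funnel jars: a small one at (407,253) with its handle at (438,258), and a large one at (497,366) with its handle at (466,391). The smaller one at (407,253) is the one meant. The disc is at (290,231), the bar at about (178,225), and the pan at (405,178). The spout points right in the image, which is world -y. Next I'll measure and check an enlarged crop.

```bash
cat > h.py <<'E'
import numpy as np, cv2
from workcell import r, vision, job, status
def ray(m,uv,z):
    P=np.array(m["pose"]); d=P[:3,:3]@np.array([(uv[0]-m["cx"])/m["fx"],(uv[1]-m["cy"])/m["fy"],1]); o=P[:3,3]
    return o+d*(z-o[2])/d[2]
def big(mask,roi):
    k=np.zeros_like(mask); x0,y0,x1,y1=roi; k[y0:y1,x0:x1]=mask[y0:y1,x0:x1]
    c,_=cv2.findContours(k,cv2.RETR_EXTERNAL,cv2.CHAIN_APPROX_NONE); return max(c,key=cv2.contourArea)
E
python3 - <<'E'
from h import *
im=cv2.imread("pics/top0.png"); m=vision.camera_model("top")
hsv=cv2.cvtColor(im,cv2.COLOR_BGR2HSV)
for p in [(300,210),(300,256),(290,231),(405,178),(375,150),(438,258),(405,235),(220,262)]: print(p,hsv[p[1],p[0]])
c=im[120:300,165:465]; cv2.imwrite("pics/crop0.png",cv2.resize(c,(800,480),interpolation=cv2.INTER_CUBIC))
blue=cv2.inRange(hsv,(105,120,60),(130,255,255))
c=big(blue,(420,240,455,275)); M=cv2.moments(c); uv=(M['m10']/M['m00'],M['m01']/M['m00']); print("blue",uv,cv2.minAreaRect(c),ray(m,uv,.121))
blk=cv2.inRange(hsv,(0,0,0),(180,255,40)); c=big(blk,(272,210,312,252)); e=cv2.fitEllipse(cv2.convexHull(c)); print("disc",e,cv2.contourArea(c),ray(m,e[0],.012))
g=cv2.inRange(hsv,(55,18,50),(100,120,150)); c=big(g,(190,190,320,270)); rr=cv2.minAreaRect(c); print("board",rr,[ray(m,p,.012).round(4) for p in cv2.boxPoints(rr)])
c=big(g,(355,130,450,215)); rr=cv2.minAreaRect(c); print("bal",rr,ray(m,rr[0],.04))
E
```

```text
(300, 210) [ 81  17 106]
(300, 256) [ 77  17 107]
(290, 231) [150   6  44]
(405, 178) [138  10 132]
(375, 150) [ 80  15 105]
(438, 258) [111 151 123]
(405, 235) [ 10  12 127]
(220, 262) [ 80  14 106]
blue (438.7521367521367, 257.84615384615387) ((438.85137939453125, 257.89190673828125), (12.494322776794434, 4.1099748611450195), 9.462323188781738) [ 0.44187213 -0.2715336   0.121     ]Traceback (most recent call last):
  File "<stdin>", line 8, in <module>
cv2.error: OpenCV(4.12.0) /io/opencv/modules/imgproc/src/shapedescr.cpp:361: error: (-201:Incorrect size of input array) There should be at least 5 points to fit the ellipse in function 'fitEllipseNoDirect'
```

View pics/crop0.png

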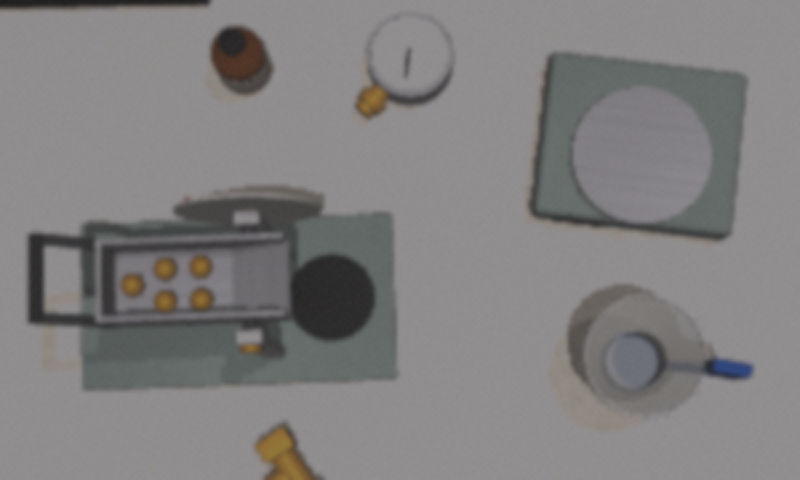

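The crop confirms the small funnel jar: its clear funnel is at crop (645,355), about 45 px across in the full image against about 64 px for the large one, with the blue handle at crop (730,368). The disc is at crop (333,297), the pan at (642,154), the bar at (37,279), and all five balls are in the tray.

```bash
python3 - <<'E'
from h import *
im=cv2.imread("pics/top0.png"); m=vision.camera_model("top")
hsv=cv2.cvtColor(im,cv2.COLOR_BGR2HSV)
blk=cv2.inRange(hsv,(0,0,0),(180,255,65)); c=big(blk,(275,210,312,252)); e=cv2.fitEllipse(cv2.convexHull(c)); print("disc",e,cv2.contourArea(c),ray(m,e[0],.012))
g=cv2.inRange(hsv,(60,10,60),(100,60,125)); c=big(g,(190,195,320,270)); rr=cv2.minAreaRect(c); print("board",rr,[ray(m,p,.012).round(4) for p in cv2.boxPoints(rr)])
h=cv2.convexHull(c)[:,0]; print(h[h[:,0]>300].tolist())
# lower long edge of the board (unoccluded): bottom row of mask per column
pts=np.array([(u,c[c[:,0,0]==u][:,0,1].max()) for u in range(200,310)]); f=cv2.fitLine(pts,cv2.DIST_HUBER,0,.01,.01).ravel()
a,b=ray(m,f[2:]-40*f[:2],.012),ray(m,f[2:]+40*f[:2],.012); d=(a-b)/np.linalg.norm(a-b); print("stand y dir",d)
c=big(g,(355,130,450,215)); rr=cv2.minAreaRect(c); print("bal",rr,ray(m,rr[0],.04))
pan=cv2.inRange(hsv,(105,0,110),(180,255,255)); c=big(pan,(370,145,440,208)); e=cv2.fitEllipse(cv2.convexHull(c)); print("pan",e,ray(m,e[0],.045))
b=cv2.inRange(hsv,(0,0,0),(180,255,75)); c=big(b,(172,205,184,246)); rr=cv2.minAreaRect(c); print("bar",rr,ray(m,rr[0],.208))
# second view: jar handle, foot
im2=cv2.imread("pics/scene0.png"); m2=vision.camera_model("scene"); h2=cv2.cvtColor(im2,cv2.COLOR_BGR2HSV)
bl=cv2.inRange(h2,(105,120,60),(130,255,255)); c=big(bl,(210,230,240,258)); M=cv2.moments(c); uv=(M['m10']/M['m00'],M['m01']/M['m00']); print("scene handle",uv,[ray(m2,uv,z).round(4) for z in(.095,.11,.121)])
# jar: blue radial line direction from top
print("jar foot centre guess", ray(m,(165+633/2.667,120+361/2.667),.003), "rim guess", ray(m,(165+645/2.667,120+355/2.667),.086))
E
```

```text
disc ((288.5123596191406, 230.9588165283203), (31.11116600036621, 32.48540496826172), 97.00141143798828) 732.0 [0.52300762 0.08192632 0.012     ]
board ((253.3263702392578, 232.77426147460938), (61.140167236328125, 117.03819274902344), 87.64669799804688) [array([0.5951, 0.3251, 0.012 ]), array([0.6026, 0.0247, 0.012 ]), array([0.4455, 0.0203, 0.012 ]), array([0.4382, 0.3166, 0.012 ])]
[[310, 201], [311, 211], [312, 236], [312, 260], [311, 261]]
stand y dir [-0.01947759  0.99981029  0.        ]
bal ((404.542724609375, 173.87631225585938), (73.94721221923828, 60.946128845214844), 6.519801616668701) [ 0.65969974 -0.21403863  0.04      ]
pan ((405.45330810546875, 177.5375518798828), (50.88661193847656, 52.199764251708984), 116.96973419189453) [ 0.64906715 -0.21511866  0.045     ]
bar ((179.5, 224.0), (32.0, 7.0), 90.0) [0.51776964 0.29694552 0.208     ]
scene handle (224.37984496124028, 240.015503875969) [array([ 0.4278, -0.275 ,  0.095 ]), array([ 0.4377, -0.273 ,  0.11  ]), array([ 0.4449, -0.2716,  0.121 ])]
jar foot centre guess [ 0.45651023 -0.20780685  0.003     ] rim guess [ 0.45637125 -0.20486969  0.086     ]
```

Estimates in world coordinates: spot (0.523, 0.081), pan (0.649, -0.215), jar axis (0.456, -0.206) with its handle near (0.442, -0.276), bar about (0.518, 0.298). I'll go above the handle and check it in the wrist view.

```bash
cat >> h.py <<'E'
from scipy.spatial.transform import Rotation as Ro
def ori(a):  # tool down, closing line at angle a from world x; of the two half turns pick the nearer joint solution
    c,s=np.cos(a),np.sin(a); return Ro.from_matrix(np.array([[-s,c,0],[c,s,0],[0,0,-1]])).as_rotvec()
def best(p,a):
    o=[ori(a),ori(a+np.pi)]; q=[r.solve_ik(p,x) for x in o]; q6=[9 if x is None else abs(x[5]) for x in q]
    print("q6",q6); return o[int(np.argmin(q6))]
E
python3 - <<'E'
from h import *
print(best([.523,.009,.118],.0195),best([.649,-.287,.15],.0))
p=[.442,-.276,.26]; o=best(p,-.2); r.goto(p,o)
m=vision.camera_model("wrist"); im=vision.snapshot("wrist"); cv2.imwrite("pics/w1.png",im[:,:,::-1]); np.save("w1.npy",m)
print(m["pose"],m["fx"],o,status.read_clock())
E
```

```text
q6 [np.float64(0.21612477494464466), 9]
q6 [np.float64(0.573429534990078), np.float64(2.568163118599715)]
[2.19967717 2.24299459 0.        ] [2.22144147 2.22144147 0.        ]
q6 [np.float64(0.5728501652976901), np.float64(2.568742488292104)]
[[ 9.80313179e-01 -1.91810302e-01 -4.68495411e-02  4.55457379e-01]
 [-1.97446734e-01 -9.51194026e-01 -2.37159676e-01 -2.09723441e-01]
 [ 9.26665560e-04  2.41741045e-01 -9.70340357e-01  4.03746934e-01]
 [ 0.00000000e+00  0.00000000e+00  0.00000000e+00  1.00000000e+00]] 418.0330820013326 [2.43211761 1.98856942 0.        ] 3.375
```

View pics/w1.png

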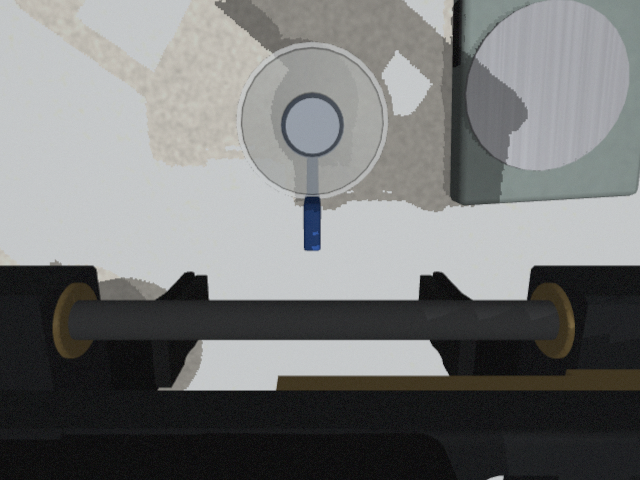

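The wrist view shows the rim circle centred at about (313,120), the blue plate at (312,223) parallel to the tool axis, and the pan at (548,85). I'll compute positions from it and grasp.

```bash
python3 - <<'E'
from h import *
im=cv2.imread("pics/w1.png"); m=np.load("w1.npy",allow_pickle=True).item(); hsv=cv2.cvtColor(im,cv2.COLOR_BGR2HSV)
c=big(cv2.inRange(hsv,(105,120,40),(130,255,255)),(280,185,350,260)); x,y,w,h=cv2.boundingRect(c); rr=cv2.minAreaRect(c); print(x,y,w,h,rr)
print("handle",[ray(m,rr[0],z).round(4) for z in(.106,.121)]); g0,g1=ray(m,(rr[0][0],y),.121),ray(m,(rr[0][0],y+h),.121); print(g0,g1)
rim=ray(m,(312.5,120),.086); foot=ray(m,(312.5,124.5),.003); print("rim",rim,"foot",foot)
b=(rim+foot)/2; hd=ray(m,rr[0],.118); v=hd-b; print("yaw",np.arctan2(-v[0],-v[1])*-1, np.arctan2(v[0],-v[1]),np.linalg.norm(v[:2]))
print("pan",ray(m,(548,85),.045))
E
```

```text
304 197 16 53 ((311.5, 223.0), (52.0, 15.0), 90.0)
handle [array([ 0.442 , -0.2714,  0.106 ]), array([ 0.4427, -0.2683,  0.121 ])]
[ 0.44627326 -0.25053903  0.121     ] [ 0.43884303 -0.28723533  0.121     ]
rim [ 0.45710684 -0.20016018  0.086     ] foot [ 0.45674413 -0.20159313  0.003     ]
yaw -0.20832970433660636 -0.20832970433660636 0.06950098097668019
pan [ 0.64995815 -0.2098381   0.045     ]
```

```bash
python3 - <<'E'
from h import *
a=-.205; g=np.array([.4424,-.2735,.106]); o=ori(a)
r.goto([*g[:2],.17],o); r.move_l(g,o,v=.08); r.set_gripper(0.0)
print("gap",status.read_finger_gap(),status.read_gripper_force())
r.move_l(g+[0,0,.03],v=.08)
S=np.array([.523,.081]); o2=ori(.0195)
off=72e-3*np.array([.0195,-.9998])
r.move_l([*(S+off+[0.003,-.17]),.137],o2,v=.1)
r.pause(.3)
im=vision.snapshot("scene"); cv2.imwrite("pics/s1.png",im[150:380,180:500,::-1])
print(status.read_tool_pos(),status.read_force(),status.read_clock(),status.read_finger_gap())
cv2.imwrite("pics/t1.png",vision.snapshot("top")[:,:,::-1])
E
python3 -c "
import cv2;i=cv2.imread('pics/s1.png');cv2.imwrite('pics/s1b.png',cv2.resize(i,None,fx=2.4,fy=2.4))"
```

```text
gap 0.1347281863703046 29.962034882046282
[ 0.52729558 -0.16117298  0.13700511] [-0.26155743 -0.35770345 -1.87626511] 8.4 0.13583520103910954
```

View pics/s1b.png

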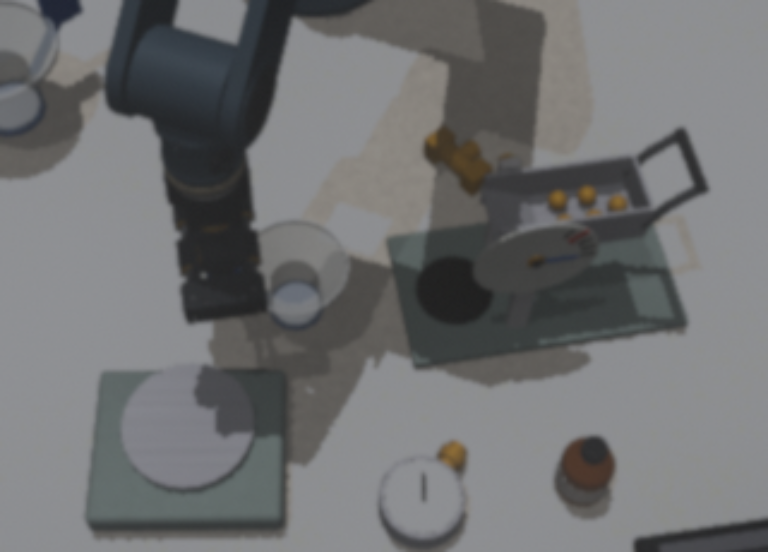

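The jar hangs upright with its foot at crop (295,302) and has a clear path to the disc at (455,290). The gauge and fitting are well away from that path. I'll cross-check the disc in this view, then place.

```bash
python3 - <<'E'
from h import *
m2=vision.camera_model("scene"); print("disc scene",ray(m2,(180+455/2.4,150+290/2.4),.012))
m=vision.camera_model("top"); im=cv2.imread("pics/t1.png"); print("jar foot top: see", status.read_tool_pos())
S=np.array([.523,.081]); o2=ori(.0195); off=72e-3*np.array([.0195,-.9998])
r.move_l([*(S+off),.136],o2,v=.08)
print(r.move_l([*(S+off),.1175],v=.04,max_force=6),status.read_tool_pos()); r.pause(.2)
r.set_gripper(.5); r.pause(.3)
p=status.read_tool_pos()
r.move_l([p[0],p[1],.19],v=.1); r.move_l([p[0],p[1]-.05,.28],v=.2)
m=vision.camera_model("wrist"); im=vision.snapshot("wrist"); cv2.imwrite("pics/w2.png",im[:,:,::-1]); np.save("w2.npy",m)
print(status.read_clock())
E
```

```text
disc scene [0.52393127 0.08351936 0.012     ]
jar foot top: see [ 0.5273535  -0.16111473  0.1370213 ]
True [0.52405777 0.00862435 0.1176284 ]
14.125
```

View pics/w2.png

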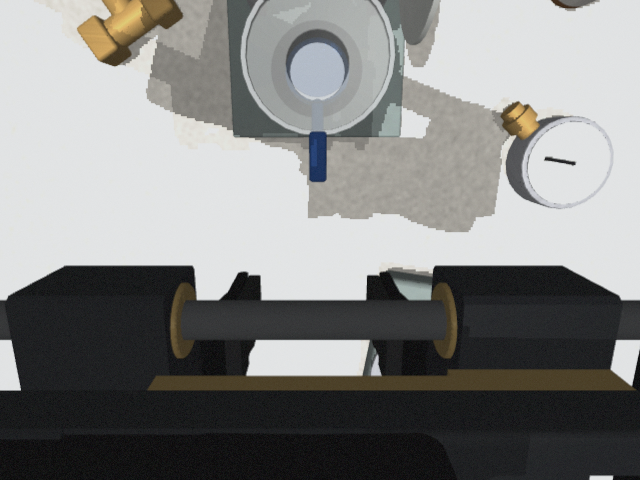

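The jar stands on the disc with its foot at (317,70), the board's front edge is at v≈136 (u 231 to 401), and the plate is at (318,157). The foot should be 60 mm behind that edge. I'll check this relatively, then move over the bar for a look.

```bash
python3 - <<'E'
from h import *
m=np.load("w2.npy",allow_pickle=True).item()
e=ray(m,(316,136),.012); f=ray(m,(317,71),.014); print("edge",e,"foot",f,"rim",ray(m,(317,58),.098))
p=status.read_tool_pos(); r.move_l([p[0],p[1],.36],v=.25)
b=[.5187,.299,.36]; o=best(b,np.pi/2+.0195); r.goto(b,o)
m=vision.camera_model("wrist"); im=vision.snapshot("wrist"); cv2.imwrite("pics/w3.png",im[:,:,::-1]); np.save("w3.npy",m)
cv2.imwrite("pics/t2.png",vision.snapshot("top")[:,:,::-1])
print(m["pose"][:3,3],status.read_clock())
for th in np.radians([0,25,45]):
    y=11+164*np.cos(th)-45*np.sin(th); z=160+164*np.sin(th)+45*np.cos(th); print(r.solve_ik([.5225-.0195*(y+45)/1e3,.081+(y+45)/1e3,z/1e3],o))
E
```

```text
edge [0.52336277 0.02407731 0.012     ] foot [0.52303421 0.08197079 0.014     ] rim [0.52266247 0.07929105 0.098     ]
q6 [np.float64(1.2538579633995504), np.float64(1.8877346901902436)]
[0.45345355 0.29843977 0.50300776] 15.975
[ 0.33991987  0.53591133  1.5361984   0.          1.06948292 -1.25037646]
[ 0.28321     0.43940997  1.50684058  0.          1.1953421  -1.30708632]
[ 0.2044721   0.37433392  1.50375     0.          1.26350873 -1.38582423]
```

View pics/w3.png

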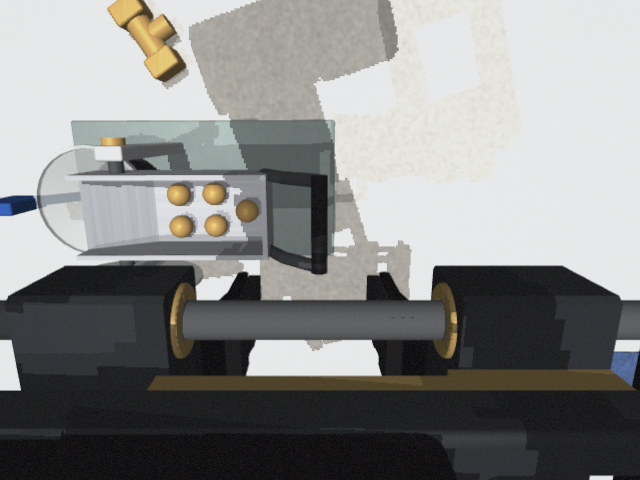

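The bar is at (319.5,224) (u 312–327, v 176–272), the balls are still in the tray, and the tray is level. I'll grip the bar and follow its arc to 45°.

```bash
cat >> h.py <<'E'
YD=np.array([-.0195,.9998])
def arc(B,th):  # TCP for tilt th, B = level bar centre
    c,s=np.cos(th),np.sin(th); y=.164*c-.045*s-.164; z=.164*s+.045*c-.045
    return np.array([*(B[:2]+YD*y),B[2]+z])
E
python3 - <<'E'
from h import *
m=np.load("w3.npy",allow_pickle=True).item(); im=cv2.imread("pics/w3.png")
k=cv2.inRange(cv2.cvtColor(im,cv2.COLOR_BGR2HSV),(0,0,0),(180,255,60)); c=big(k,(308,170,335,276)); rr=cv2.minAreaRect(c); print(rr)
print("bar",ray(m,rr[0],.205),ray(m,(319.5,224),.205))
E
```

```text
((317.5, 223.0), (100.0, 19.0), 90.0)
bar [0.5163943  0.30222773 0.205     ] [0.51711149 0.30369997 0.205     ]
```

```bash
python3 - <<'E'
from h import *
B=np.array([.5178,.3010,.205]); o=ori(np.pi/2+.0195)
r.goto([*B[:2],.27],o); f0=status.read_force(); r.set_gripper(.5)
print(r.move_l(B,o,v=.08,max_force=10)); f1=status.read_force()
r.set_gripper(0.); r.pause(.2); print("gap",status.read_finger_gap(),f0,f1,status.read_force(),status.read_tool_pos())
im=vision.snapshot("scene"); cv2.imwrite("pics/s3.png",im[:,:,::-1])
for d in (5,10,15):
    r.move_l(arc(B,np.radians(d)),v=.06); print(d,status.read_force().round(1))
print(status.read_tool_pos()-arc(B,np.radians(15)),status.read_finger_gap(),status.read_clock())
vision.snapshot("scene"); cv2.imwrite("pics/s4.png",cv2.resize(np.ascontiguousarray(vision.snapshot("scene")[190:310,330:490,::-1]),None,fx=5,fy=5))
E
```

```text
False
gap 0.1223875324149257 [-0.23121849 -0.18311298  0.80913121] [-0.49455981 -0.10421746  1.00033013] [-1.10513237  5.22090769  0.22281365] [0.51782467 0.30189903 0.20512008]
5 [-0.8  6.2  2.5]
10 [-1.4  5.8  2.9]
15 [-0.9  6.2  2.3]
[4.17810007e-05 1.24273213e-03 7.76699956e-04] 0.1260279997333643 19.7167
```

View pics/s4.png

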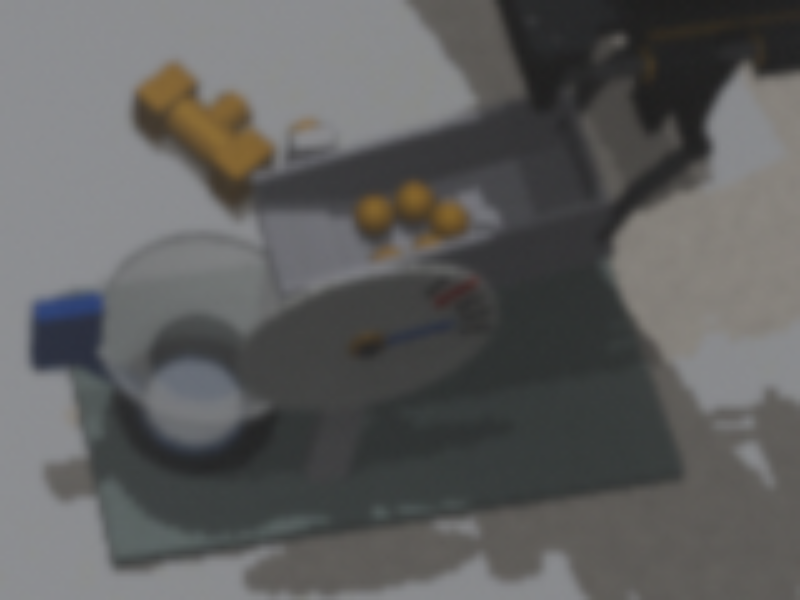

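The tray follows the grip: the blue pointer at crop (420,335) is below the red tick at (455,292), about 15°, and the balls have rolled against the ramp. The y force says the bar sits about 2 mm further in +y, so I'll shift the arc and continue.

```bash
python3 - <<'E'
from h import *
B=np.array([.5178,.3030,.205])
for d in (20,25,30,35,40,45):
    r.move_l(arc(B,np.radians(d)),v=.06); print(d,status.read_force().round(1))
r.pause(.5)
s=vision.snapshot("scene")
r.pause(1.6)
s2=vision.snapshot("scene")
cv2.imwrite("pics/s5.png",cv2.resize(np.ascontiguousarray(np.hstack([s[190:310,335:465],s2[190:310,335:465]])[:,:,::-1]),None,fx=3,fy=3))
print(status.read_tool_pos()-arc(B,np.radians(45)),status.read_finger_gap(),status.read_clock())
E
```

```text
20 [-1.   3.6  2. ]
25 [-0.6  5.3  3. ]
30 [-0.9  5.9  3.5]
35 [-2.2  5.9  5.6]
40 [-1.9  7.4  7.7]
45 [-2.8  7.9  8.1]
[8.80818356e-05 2.17014131e-03 2.04316498e-03] 0.12860746709707957 24.4
```

View pics/s5.png

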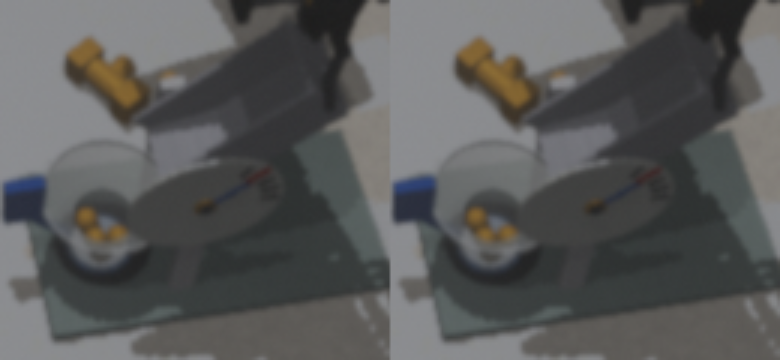

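The pointer is on the red tick (crop 265,172), the visible part of the tray is empty, and brass balls lie in the jar at about (100,225). Returning to level.

```bash
python3 - <<'E'
from h import *
B=np.array([.5178,.3030,.205]); 
for d in (38,31,24,17,10,4,0,-1.5):
    r.move_l(arc(B,np.radians(d)),v=.08,max_force=None if d>0 else 25)
print(status.read_force().round(1),status.read_tool_pos()-B); r.pause(.2)
r.set_gripper(.5); p=status.read_tool_pos(); r.move_l([p[0],p[1],.27],v=.12)
r.move_l([p[0],p[1]+0.0,.40],v=.25)
q=[.525,-.07,.32]; o=ori(.0195); r.goto([.525,-.05,.36],o)
m=vision.camera_model("wrist"); w=vision.snapshot("wrist"); np.save("w6.npy",m); cv2.imwrite("pics/w6.png",w[:,:,::-1])
s=vision.snapshot("scene")[190:310,335:465]
a=np.vstack([cv2.resize(w[:260],(640,260)),np.zeros((4,640,3),np.uint8),cv2.resize(s,(325,300)).repeat(1,1) if 0 else cv2.copyMakeBorder(cv2.resize(s,(325,300)),0,0,0,315,cv2.BORDER_CONSTANT)])
cv2.imwrite("pics/c6.png",a[:,:,::-1]); print(status.read_clock())
E
```

```text
[-4.2 -9.  17.1] [ 0.00046102 -0.00086143 -0.00133145]
31.2417
```

View pics/c6.png

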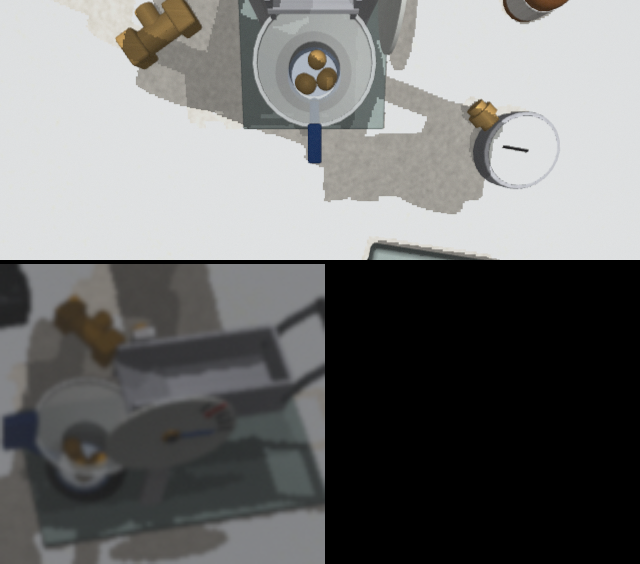

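I've used all ten views. This last one shows the tray level and three balls visible in the jar at about (317,72). I'll count the remaining balls numerically with colour masks and ray casting.

```bash
python3 - <<'E'
from h import *
def blobs(im,m,roi,z,name):
    hsv=cv2.cvtColor(im,cv2.COLOR_BGR2HSV); k=cv2.inRange(hsv,(8,90,50),(28,255,255)); x0,y0,x1,y1=roi; q=np.zeros_like(k); q[y0:y1,x0:x1]=k[y0:y1,x0:x1]
    n,l,st,c=cv2.connectedComponentsWithStats(q)
    for i in range(1,n):
        if st[i,4]>8: print(name,c[i].round(1),st[i],ray(m,c[i],z).round(3))
t=cv2.cvtColor(vision.snapshot("top"),cv2.COLOR_RGB2BGR); mt=vision.camera_model("top")
blobs(cv2.imread("pics/top0.png"),mt,(185,190,330,270),.165,"top before")
blobs(t,mt,(185,190,330,270),.165,"top now")
w=cv2.imread("pics/w6.png"); m=np.load("w6.npy",allow_pickle=True).item()
blobs(w,m,(210,0,420,150),.027,"wrist now")
# ASCII picture of the jar's inside: o = brass, # = dark, . = other
h=cv2.cvtColor(w,cv2.COLOR_BGR2HSV)
for v in range(36,104,2): print("".join('o' if 8<=h[v,u,0]<=28 and h[v,u,1]>90 else '#' if h[v,u,2]<70 else '.' for u in range(280,350)))
E
```

```text
top before [226.4 220.3] [223 217   8   8  47] [0.53  0.207 0.165]
top before [240.  219.5] [237 216   7   8  44] [0.532 0.177 0.165]
top before [214.2 226.4] [211 223   8   8  46] [0.517 0.234 0.165]
top before [226.5 232.7] [223 229   8   8  48] [0.503 0.206 0.165]
top before [240. 232.] [237 229   7   7  45] [0.504 0.177 0.165]
top before [259.  250.2] [256 249   7   3  17] [0.463 0.135 0.165]
top now [258.9 250.3] [256 249   7   3  16] [0.462 0.135 0.165]
wrist now [316.5  59.1] [308  50  18  19 268] [0.526 0.095 0.027]
wrist now [315.8  81. ] [295  68  42  26 640] [0.526 0.073 0.027]
......................................................................
......................................................................
......................................................................
......................................................................
......................................................................
......................................................................
......................................................................
.......
[... 1209 characters left out ...]
.......oooooooooooooooooooo..oooooooooooooooo................
................oooooooooooooooooooo...oooooooooooooo.................
.................oooooooooooooooooo......oooooooooo...................
....................oooooooooooooo....................................
......................oooooooooo......................................
......................................................................
......................................................................
......................................................................
......................................................................
......................................................................
```

```bash
cat > look.py <<'E'
from h import *
o=ori(.0195)
for i,p in enumerate([(.42,.0,.36),(.525,.01,.36)]):
    r.move_l(p,o,v=.2); m=vision.camera_model("wrist"); w=cv2.cvtColor(vision.snapshot("wrist"),cv2.COLOR_RGB2BGR)
    np.save(f"v{i}.npy",m); cv2.imwrite(f"pics/v{i}.png",w)
    P=m["pose"]; q=np.linalg.inv(P)@np.array([.523,.081,.035,1]); u,v=int(m["cx"]+m["fx"]*q[0]/q[2]),int(m["cy"]+m["fy"]*q[1]/q[2])
    h=cv2.cvtColor(w,cv2.COLOR_BGR2HSV); print(i,u,v)
    for y in range(max(v-36,0),v+38,2): print("".join('o' if 5<=h[y,x,0]<=30 and h[y,x,1]>80 else '#' if h[y,x,2]<70 else '.' for x in range(max(u-35,0),u+36)))
t=cv2.cvtColor(vision.snapshot("top"),cv2.COLOR_RGB2BGR); cv2.imwrite("pics/t7.png",t); hs=cv2.cvtColor(t,cv2.COLOR_BGR2HSV)
n,l,st,c=cv2.connectedComponentsWithStats(cv2.inRange(hs,(5,60,20),(30,255,255)))
for i in range(1,n):
    if st[i,4]>8: print("top",c[i].round(1),st[i])
print(status.read_clock())
E
python3 look.py
```

```text
0 407 121
.......................................................................
.......................................................................
.......................................................................
.......................................................................
.......................................................................
.......................................................................
.......................................................................
.......................................................................
...................................ooooooo.............................
.................................oooooooooooo..........................
...............................ooooooooooooooo.........................
..............................ooooooooooooooooo........................
.............................oooooooooooooooooo........................
.............................ooooooooooooooooo.........................
..............................oooooooooooooooo.........................
..........
[... 3673 characters left out ...]
........................ooooooo.......................................
.......................................................................
.......................................................................
.......................................................................
.......................................................................
.......................................................................
.......................................................................
.......................................................................
top [247.8 142.2] [245 135   7  14  63]
top [283.7 228.7] [281 226   7   7  35]
top [292.2 234. ] [291 232   4   6  18]
32.85
```

In the angled view the two near blobs stretch into vertically stacked pairs, which makes five balls. There is no brass in the tray or on the board. Weighing the jar on lift will confirm it, since five balls add about 1.7 N.

```bash
python3 - <<'E'
from h import *
o=ori(.0195); x,y=.524,.0088
r.goto([x,y,.2],o); r.move_l([x,y,.118],v=.08); r.pause(.2); f0=status.read_force()
r.set_gripper(0.); print("gap",status.read_finger_gap())
r.move_l([x,y,.132],v=.04); r.pause(.5); print("weight",status.read_force()-f0,status.read_force())
r.move_l([x,y-.12,.134],v=.08); r.pause(.3); print(status.read_force())
t=vision.snapshot("top")[:,:,::-1]; hs=cv2.cvtColor(np.ascontiguousarray(t),cv2.COLOR_BGR2HSV)
n,l,st,c=cv2.connectedComponentsWithStats(cv2.inRange(hs,(5,60,20),(30,255,255)))
print([(c[i].round(),st[i,4]) for i in range(1,n) if st[i,4]>8])
print(status.read_clock())
E
```

```text
gap 0.13976693660706158
weight [ 0.3397077   0.50960415 -3.72608979] [ 0.08078611  0.29598781 -3.17073137]
[ 1.22890247 -0.21085369 -3.46663694]
[(array([255., 142.]), np.int32(218)), (array([304., 157.]), np.int32(104)), (array([331., 227.]), np.int32(21))]
38.5583
```

The lift weighs 3.7 N, about 0.38 kg, so all five balls are in the jar. On to the pan.

```bash
python3 - <<'E'
from h import *
o=ori(.0195); T=np.array([.6495,-.2125])-.072*YD
p=status.read_tool_pos(); r.move_l([p[0],p[1],.20],v=.08)
r.move_l([*T,.20],o,v=.1); r.pause(.3)
print(r.move_l([*T,.16],v=.06,max_force=8), r.move_l([*T,.149],v=.025,max_force=4),status.read_tool_pos(),status.read_force())
r.pause(.3); r.set_gripper(.5); r.pause(.3); p=status.read_tool_pos()
r.move_l([p[0],p[1],.21],v=.1); r.move_l([p[0],p[1]-.03,.31],v=.2); r.pause(.3)
m=vision.camera_model("wrist"); w=cv2.cvtColor(vision.snapshot("wrist"),cv2.COLOR_RGB2BGR); cv2.imwrite("pics/w8.png",w)
h=cv2.cvtColor(w,cv2.COLOR_BGR2HSV)
def cen(k,lo):
    n,l,st,c=cv2.connectedComponentsWithStats(k); return [(c[i].round(1),st[i].tolist()) for i in range(1,n) if st[i,4]>lo]
bl=cen(cv2.inRange(h,(105,120,40),(130,255,255)),100); br=cen(cv2.inRange(h,(5,80,40),(30,255,255)),60)
print("blue",[(b,ray(m,b[0],.16)) for b in bl]); print("brass",[(b,ray(m,b[0],.08)) for b in br])
s=cv2.cvtColor(vision.snapshot("scene"),cv2.COLOR_RGB2BGR); cv2.imwrite("pics/s8.png",s); ms=vision.camera_model("scene"); hs=cv2.cvtColor(s,cv2.COLOR_BGR2HSV)
print("scene brass",[(b,ray(ms,b[0],.08)) for b in cen(cv2.inRange(hs,(5,70,40),(30,255,255)),15)])
for name,v in(("top0",None),): 
    a=cv2.imread("pics/top0.png"); t=vision.snapshot("top")[:,:,::-1]; print("bar/tray diff",np.abs(a[200:250,172:200].astype(int)-t[200:250,172:200]).mean())
print(status.read_clock(),status.read_force())
E
```

```text
False True [ 0.65113934 -0.28483243  0.15096164] [-0.43112549 -0.57492516  6.26692359]
blue [((array([317.1, 187.6]), [309, 163, 17, 51, 814]), array([ 0.65146577, -0.28291945,  0.16      ]))]
brass [((array([320.2,  78.9]), [310, 68, 21, 23, 382]), array([ 0.65264528, -0.20151601,  0.08      ])), ((array([319.2, 104.9]), [294, 89, 50, 32, 1023]), array([ 0.6523009 , -0.22235841,  0.08      ])), ((array([179.9, 320.7]), [170, 282, 26, 77, 1087]), array([ 0.52245924, -0.42415414,  0.08      ])), ((array([446.4, 320.6]), [432, 283, 26, 76, 1072]), array([ 0.77956656, -0.41837181,  0.08      ])), ((array([409.9, 381.5]), [147, 369, 489, 22, 8101]), array([ 0.74943488, -0.48513892,  0.08      ]))]
scene brass [((array([370.5, 215.4]), [357, 203, 28, 28, 360]), array([0.39740252, 0.10590684, 0.08      ])), ((array([251.4, 321.1]), [247, 316, 9, 12, 78]), array([ 0.64966206, -0.22513476,  0.08      ])), ((array([368.4, 339.1]), [363, 334, 11, 11, 88]), array([0.73266801, 0.03375901, 0.08      ])), ((array([423.6, 344.7]), [415, 334, 20, 19, 221]), array([0.7641314 , 0.15424924, 0.08      ]))]
bar/tray diff 54.57857142857143
46.675 [ 0.53061743 -0.1721981  -0.03765515]
```

The jar stands on the pan within about 2 mm of its centre, upright, with the balls inside. One last check that the tray is level, because the top-view difference was high.

```bash
python3 - <<'E'
from h import *
a,b=cv2.imread("pics/scene0.png"),cv2.imread("pics/s8.png"); print("mean brightness",a.mean(),b.mean())
t0=cv2.imread("pics/top0.png"); t=cv2.cvtColor(vision.snapshot("top"),cv2.COLOR_RGB2BGR); print(t0.mean(),t.mean())
for i in (a,b):
    h=cv2.cvtColor(i,cv2.COLOR_BGR2HSV); k=cv2.inRange(h,(95,60,20),(125,255,255))[235:275,385:440]; pts=cv2.findNonZero(k)
    print("pointer", None if pts is None else (len(pts),pts[:,0].mean(0)+[385,235],cv2.fitLine(pts,2,0,.01,.01).ravel()[:2]))
for i in (t0,t):
    g=cv2.cvtColor(i,cv2.COLOR_BGR2GRAY); roi=g[205:246,170:200]; k=(roi<0.55*np.median(g[195:270,165:200])).astype(np.uint8); n,l,s,c=cv2.connectedComponentsWithStats(k); print("bar",[(s[j].tolist(),c[j].round(1)) for j in range(1,n) if s[j,4]>30])
E
```

```text
mean brightness 92.63297634548611 105.97599283854167
117.58873046875 150.48265516493055
pointer (8, array([413.125, 257.375]), array([ 0.9874021 , -0.15823118], dtype=float32))
pointer (8, array([413.125, 257.375]), array([ 0.9874021 , -0.15823118], dtype=float32))
bar [([6, 0, 24, 38, 381], array([16.5, 18.3]))]
bar [([6, 0, 24, 38, 379], array([16.5, 18.4]))]
```

The pointer and the bar are in the same place as at the start, so the tray is level; only the lighting changed. Handing in.

```bash
python3 -c "
from workcell import job; print(job.hand_in())"
```

```text
the job is handed in; nothing more can be done
None
```

The job is handed in: the jar stands upright near the centre of the balance pan with all five balls (confirmed by weight at lift-off), and the tray is back to level; no verdict was returned.

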